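Mirror the row of files for a left-handed fitter

TASK

A left-handed fitter takes over the bench: move the four files from the rests on the blue rack to the empty rests on the plywood rack in reverse order, so that the leftmost file of the old row ends as the rightmost of the new one, the second from the left as the second from the right, and so on. Each file ends lying level in both saddles of its rest, handle towards the robot and centred lengthwise over the rest, about as it lay before. Never lay or drop a file on the table.

Things in the scene. Friction and masses are not known exactly. Their poses are not given: they have to be found in the camera images.
- old_rack: Fixed blue base plate, 170 x 262 x 8 mm, with a row of four grey rests holding the files at the start; left or right of new_rack. Origin under its centre at table height; x along the files, away from the robot, y along the row to the robot's left, z up. Rests at y = +96, +32, -32, -96 mm, x = 0. Each rack is turned up to 11 degrees.
- new_rack: Fixed plywood base plate, 170 x 262 x 8 mm, bearing four empty grey rests of the same shape as old_rack's, at y = +96, +32, -32, -96 mm, x = 0. Origin and axes as old_rack. A file laid in has its origin 48 mm above the table over its place, +x along the rack's +x. Between a rest's saddles (80 mm) fingers have room down to 15 mm above the table; 42 mm between handles.
- file_flat: Loose file, 0.12 kg, balanced within 10 mm of its origin. Red handle, rounded square bar 22 x 22 mm, x = -88 to +18 mm; then a steel blade: broad, flat, 28 x 5 mm, to x = +111 mm. Origin: on the handle's axis, midway between its two saddles, 48 mm above the table at rest; grip there from above, 22 mm across y. +x towards the blade's tip, z up. Gaps beside it: about 42 mm.
- file_taper: Loose file, 0.12 kg, balanced within 10 mm of its origin. Red handle, rounded square bar 22 x 22 mm, x = -88 to +18 mm; then a steel blade: flat, tapering from 20 to 7 mm wide, 5 thick, to x = +110 mm. Origin: on the handle's axis, midway between its two saddles, 48 mm above the table at rest; grip there from above, 22 mm across y. +x towards the blade's tip, z up. Gaps beside it: about 42 mm.
- file_round: Loose file, 0.12 kg, balanced within 10 mm of its origin. Red handle, rounded square bar 22 x 22 mm, x = -88 to +18 mm; then a steel blade: thin, round, 9 mm across, to x = +111 mm. Origin: on the handle's axis, midway between its two saddles, 48 mm above the table at rest; grip there from above, 22 mm across y. +x towards the blade's tip, z up. Gaps beside it: about 42 mm.
- file_stub: Loose file, 0.12 kg, balanced within 10 mm of its origin. Red handle, rounded square bar 22 x 22 mm, x = -88 to +18 mm; then a steel blade: short, square, 13 x 13 mm, to x = +77 mm. Origin: on the handle's axis, midway between its two saddles, 48 mm above the table at rest; grip there from above, 22 mm across y. +x towards the blade's tip, z up. Gaps beside it: about 42 mm.
- rest_flat: Grey rest fixed on old_rack, one of four alike; the broad flat file starts in it, so it marks that file's place in the old row. Origin under its centre, 8 mm above the table; x along the file. Two saddles open above, 40 mm wide inside, walls 4 mm: x = -60 to -40 mm (floor 37, wall tops 52 mm above the table) for the handle, x = +40 to +60 mm (floor 44, tops 56) for the blade.
- rest_taper: Grey rest fixed on old_rack, one of four alike; the tapering file starts in it, so it marks that file's place in the old row. Origin under its centre, 8 mm above the table; x along the file. Two saddles open above, 40 mm wide inside, walls 4 mm: x = -60 to -40 mm (floor 37, wall tops 52 mm above the table) for the handle, x = +40 to +60 mm (floor 44, tops 56) for the blade.
- rest_round: Grey rest fixed on old_rack, one of four alike; the round file starts in it, so it marks that file's place in the old row. Origin under its centre, 8 mm above the table; x along the file. Two saddles open above, 40 mm wide inside, walls 4 mm: x = -60 to -40 mm (floor 37, wall tops 52 mm above the table) for the handle, x = +40 to +60 mm (floor 44, tops 56) for the blade.
- rest_stub: Grey rest fixed on old_rack, one of four alike; the short square file starts in it, so it marks that file's place in the old row. Origin under its centre, 8 mm above the table; x along the file. Two saddles open above, 40 mm wide inside, walls 4 mm: x = -60 to -40 mm (floor 37, wall tops 52 mm above the table) for the handle, x = +40 to +60 mm (floor 44, tops 56) for the blade.

How it is judged:
By the outcome, as a careful person would: the job done as asked, in the order asked, and still so for the second after the job is handed in, with the robot touching nothing.
It also fails if it takes over 107 s, if anything falls off the work surface, if the arm or the gripper's body presses on something with over 40 N, if the wrist force passes 120 N, or if a joint passes its speed limit or range.

ROBOT

A 6-joint arm with a two-finger parallel gripper is mounted at the origin on the work surface. World frame = base frame: x ahead of the robot, y to its left, z up, the work surface at z = 0. Lengths are in mm, angles in rad, forces in N, time in s.
With the tool pointing down it reaches from about 375 to 975 mm from the base axis. Payload 3.8 kg.
Tool frame: the origin (TCP) lies at the very end of the fingers, on their centre line; the grasp point (between the pads) lies 19 mm behind it; z points along the fingers, y is the line along which they close (so a half turn about z gives the same grasp; the last joint's range is limited). The gripper opens to 85 mm and grips with 20 to 120 N. Pads are 22 mm wide; open, the fingers measure 114 mm over their backs; the gripper's body (76 mm by 85 mm) begins 54 mm behind the grasp point. The pads swing forward as they close: fully open they stand 13 mm farther back than shut.
Start: joints at [-1.353, 0.264, 1.604, -0, 1.274, -0.037], TCP at [170.13, -653.203, 231.28] pointing down, gripper open.
Joint ranges: [-2.63, 2.63], [-0.94, 2.18], [0.31, 2.57], [-1.31, 4.45], [0, 2.66], [-2.55, 2.55]. Speed limits (rad/s): [2.57, 2.57, 3.14, 3.14, 3.14, 3.14].

INTERFACE

Orientations are given as [roll, pitch, yaw] about the fixed x, y, z axes, in that order (R = Rz(yaw) Ry(pitch) Rx(roll)).
In Python, from cell import env gives the robot as it stands.
- The arm moves only by the tool apply_moves, never from a script. Its argument "targets" is a list of rows, each an object of numbers: "dx", "dy", "dz": the shift along the tool's x, y, z in mm; "wx", "wy", "wz": the turn, a rotation vector about the tool's x, y, z in rad; "fingers": the finger opening in mm, from 0 to 85.4. In form: [{"dx": .., "dy": .., "dz": .., "wx": .., "wy": .., "wz": .., "fingers": ..}, ...]. A call has 1 to 12 rows; each row is the pose to reach, as a shift and turn from the pose commanded when the call began, along the tool's axes at that moment; what a row does not reach only later rows make up. A row lasts 1/8 s, in which the tool goes at most 62.5 mm and 10.7 degrees, less where a joint would pass 70% of its speed; a pose out of reach is approached as far as the arm can. A call with a gripper value outside its range is refused whole. The fingers move at their own pace and stop on an object; "force" is the grip in N (left out, the last holds). Time passes only in rows, so rows that repeat a pose let the fingers close. It gives the time, the measured TCP pose, the force, the opening and the grip force at its end, in the units of the state.
- env.get_obs(): the state, without advancing time (a new reading comes with each control period).
- env.snapshot(name): name is "side" or "top" or "wrist"; returns a dict with "frame" (384x512x3 uint8, red, green, blue), "K" (3x3 intrinsics, pixels), "k1" (the pictures are not rectified: a ray, as slopes to the right and down, at radius r is drawn at 1 + k1 r^2 times it, then the intrinsics apply), "R" (3x3) and "t" (3): a world point X has camera coordinates R X + t. Camera axes: x right, y down, z forward; pixel columns grow to the right and rows downward; lengths in mm; the calibration is good to about 2 mm. A picture is of the moment at which its call begins. There is no depth.
- env.close_job(): hands the job in; it is judged then, once.
The state is a dict: "clock": time; "joints": joint angles; "qd": joint speeds; "joint_efforts": joint torques, N m; "ee_pos": TCP position; "orientation": TCP orientation; "wrist_force": force on the tool from outside, world axes, zero at the start; "wrist_torque": the same for the moment, N m; "width": finger opening in mm; "finger_force": force on a finger pad.
Only numpy, scipy, OpenCV 4.12 (cv2) and the standard library are available. Lean on these libraries where they do the work, as an engineer would, in place of code of your own. Each camera call takes 0.05 s, during which the arm holds its last target. There are 200 camera calls.

## Working session

There is one attempt and no reset: what is moved stays moved. The work goes in short steps, Python scripts to look and compute and a tool call to move; the robot and the scene stay as the last step left them, time stands still between calls to the robot, and variables do not carry over. Pictures are saved under pics/ and viewed, at most 14 in all, crops included, and the job is handed in when it is done.

Besides the shell and the picture viewer there is one more tool, called as name([rows], argument=value, ...), one row to a line, values as JSON. apply_moves: Moves the arm, as the interface text tells. Its arguments: {"type":"object","properties":{"targets":{"type":"array"},"force":{"type":"number"}},"required":["targets"]}

```bash
ls; mkdir -p pics; cat > h.py <<'E'
import numpy as np, cv2
from cell import env
def snap(n):
    s=env.snapshot(n); cv2.imwrite  # keep raw
    return s
def save(s,fn): cv2.imwrite('pics/'+fn,cv2.cvtColor(s['frame'],cv2.COLOR_RGB2BGR))
def ray(s,uv):
    K=np.array(s['K'],float); k=s['k1']
    uv=np.atleast_2d(np.array(uv,float))
    p=cv2.undistortPoints(uv[:,None],K,np.array([k,0,0,0,0.]))[:,0]
    R=np.array(s['R']);t=np.array(s['t'])
    d=np.c_[p,np.ones(len(p))]@R
    return -R.T@t,d
def onz(s,uv,z):
    o,d=ray(s,uv); return o+d*((z-o[2])/d[:,2])[:,None]
def proj(s,X):
    X=np.atleast_2d(np.array(X,float))
    return cv2.projectPoints(X,cv2.Rodrigues(np.array(s['R']))[0],np.array(s['t'],float),np.array(s['K'],float),np.array([s['k1'],0,0,0,0.]))[0][:,0]
E
python3 - <<'E'
from h import *
for n in ['top','side','wrist']:
    s=snap(n); save(s,n+'0.png'); np.save('pics/'+n+'0.npy',s,allow_pickle=True)
    print(n,np.round(-np.array(s['R']).T@s['t']),s['k1'],np.round(s['K'][0]), np.round(s['R'],2).tolist())
print(env.get_obs())
E
```

```text
pics
top [ 498.    6. 1016.] -0.09585962772416066 [423.   0. 252.] [[0.02, -1.0, 0.02], [-1.0, -0.02, -0.07], [0.07, -0.02, -1.0]]
side [ 267. -480.  546.] -0.03079182264843771 [357.   0. 250.] [[0.85, -0.53, -0.02], [-0.36, -0.53, -0.77], [0.4, 0.66, -0.64]]
wrist [ 244. -633.  373.] -0.05407928376063927 [293.   0. 254.] [[0.25, -0.97, -0.0], [-0.92, -0.24, 0.3], [-0.29, -0.08, -0.95]]
{'clock': 0.15, 'joints': array([-1.35289340e+00,  2.64594046e-01,  1.60509513e+00,  1.98264172e-05,
        1.27371558e+00, -3.69023638e-02]), 'qd': array([ 0.00068472, -0.00224463, -0.0027677 ,  0.00052515, -0.00071223,
        0.00031752]), 'joint_efforts': array([ 2.31726799e-04, -5.15905166e+01, -3.67959094e+01, -1.13318952e-04,
        8.00652400e-03,  1.48607279e-05]), 'ee_pos': array([ 170.01412984, -652.62973857,  230.21983306]), 'orientation': array([-3.13978248e+00, -8.57901250e-05,  2.54799393e-01]), 'wrist_force': array([-0.03604447,  0.60255196,  0.2769451 ]), 'wrist_torque': array([ 0.03604708, -0.01021045, -0.02547194]), 'finger_force': 0.0, 'width': 85.28904814009084}
```

View pics/top0.png

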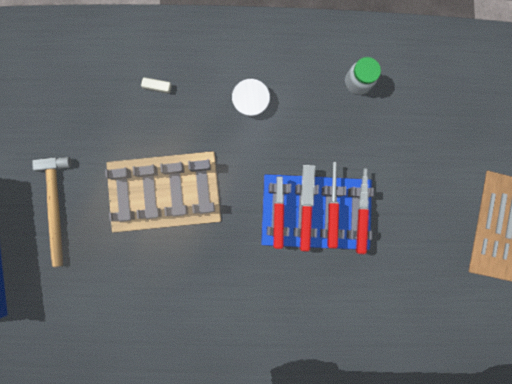

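View pics/side0.png

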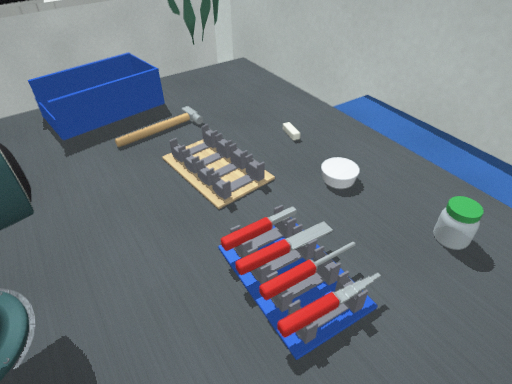

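The top view shows the blue rack (about 318,212) holding, left to right, stub (278), flat (307), round (334) and taper (363). The empty plywood rack is at about (163,192), to the left, so the new order left to right is taper, round, flat, stub.

```bash
cat >> h.py <<'E'
def rack(s,which):
    hsv=cv2.cvtColor(s['frame'],cv2.COLOR_RGB2HSV)
    m=cv2.inRange(hsv,(105,120,60),(130,255,255)) if which=='old' else cv2.inRange(hsv,(8,50,110),(28,255,255))
    return m
def rect(s,m,z,roi):
    q=np.zeros_like(m); a,b,c,d=roi; q[b:d,a:c]=m[b:d,a:c]
    q=cv2.morphologyEx(q,cv2.MORPH_OPEN,np.ones((2,2)))
    ys,xs=np.nonzero(q)
    P=onz(s,np.c_[xs,ys],z)[:,:2].astype(np.float32)
    return cv2.minAreaRect(P),P
def red(s):
    h=cv2.cvtColor(s['frame'],cv2.COLOR_RGB2HSV)
    return cv2.inRange(h,(0,150,80),(8,255,255))|cv2.inRange(h,(172,150,80),(180,255,255))
E
python3 - <<'E'
from h import *
s=np.load('pics/top0.npy',allow_pickle=True).item()
for w,roi in [('old',(245,160,390,265)),('new',(95,140,230,240))]:
    r,P=rect(s,rack(s,w),8,roi)
    print(w,np.round(r[0],1),np.round(r[1],1),round(r[2],2)); print(np.round(cv2.boxPoints(r),1).tolist())
n,l,st,c=cv2.connectedComponentsWithStats(red(s))
for i in range(1,n):
    if st[i,4]<100: continue
    ys,xs=np.nonzero(l==i)
    P=onz(s,np.c_[xs,ys],57)[:,:2].astype(np.float32); r=cv2.minAreaRect(P); 
    u,sv,vt=np.linalg.svd(P-P.mean(0)); v=vt[0]*np.sign(vt[0,0])
    print(np.round(P.mean(0),1),np.round(c[i]),np.round(r[1],1),'ang',round(np.degrees(np.arctan2(v[1],v[0])),2),'origin',np.round(P.mean(0)+v[:2]*35,1))
E
```

```text
old [ 533.  -175.7] [263.3 170.5] 88.45
[[444.29998779296875, -305.0], [614.7000122070312, -309.6000061035156], [621.7999877929688, -46.400001525878906], [451.3999938964844, -41.79999923706055]]
new [574.6 195.1] [170.8 262.3] 6.88
[[474.1000061035156, 315.1000061035156], [505.5, 54.599998474121094], [675.0999755859375, 75.0999984741211], [643.7000122070312, 335.5]]
[499.8 -76.2] [278. 226.] [99.8 20.5] ang -0.46 origin [534.8 -76.5]
[ 502.4 -201.3] [333. 225.] [21.8 98.8] ang -1.32 origin [ 537.4 -202.1]
[ 494.9 -138.8] [306. 228.] [21.3 98.8] ang -2.04 origin [ 529.9 -140.1]
[ 489.6 -269.3] [362. 232.] [23.7 99.5] ang -2.85 origin [ 524.6 -271. ]
```

```bash
cat >> h.py <<'E'
def go(x,y,z,yaw):
    o=env.get_obs(); p=o['ee_pos']; r=o['orientation']; c,s=np.cos(r[2]),np.sin(r[2])
    d=np.array([x,y,z])-p
    w=(r[2]-yaw+np.pi)%(2*np.pi)-np.pi
    print('from',np.round(p,1),np.round(r,3),'dx %.1f dy %.1f dz %.1f wz %.3f dist %.0f'%(d[0]*c+d[1]*s,d[0]*s-d[1]*c,-d[2],w,np.linalg.norm(d)))
E
python3 - <<'E'
from h import *
go(524.6,-271,120,-0.045)
E
```

```text
from [ 170.  -652.6  230.2] [-3.14  -0.     0.255] dx 439.3 dy -279.9 dz 110.2 wz 0.300 dist 532
```

apply_moves([
  {"dx":40,"dy":-25,"dz":10,"wz":0.03,"fingers":50},
  {"dx":80,"dy":-51,"dz":20,"wz":0.06,"fingers":50},
  {"dx":120,"dy":-76,"dz":30,"wz":0.09,"fingers":50},
  {"dx":160,"dy":-102,"dz":40,"wz":0.12,"fingers":50},
  {"dx":200,"dy":-127,"dz":50,"wz":0.15,"fingers":50},
  {"dx":240,"dy":-153,"dz":60,"wz":0.18,"fingers":50},
  {"dx":280,"dy":-178,"dz":70,"wz":0.21,"fingers":50},
  {"dx":320,"dy":-204,"dz":80,"wz":0.24,"fingers":50},
  {"dx":360,"dy":-229,"dz":90,"wz":0.27,"fingers":50},
  {"dx":400,"dy":-255,"dz":100,"wz":0.3,"fingers":50},
  {"dx":439,"dy":-280,"dz":110,"wz":0.3,"fingers":50},
  {"dx":439,"dy":-280,"dz":110,"wz":0.3,"fingers":50},
])

```text
schema error: expected keys dx, dy, dz, wx, wy, wz, fingers
```

All keys are required in every row.

apply_moves([
  {"dx":40,"dy":-25,"dz":10,"wx":0,"wy":0,"wz":0.03,"fingers":50},
  {"dx":80,"dy":-51,"dz":20,"wx":0,"wy":0,"wz":0.06,"fingers":50},
  {"dx":120,"dy":-76,"dz":30,"wx":0,"wy":0,"wz":0.09,"fingers":50},
  {"dx":160,"dy":-102,"dz":40,"wx":0,"wy":0,"wz":0.12,"fingers":50},
  {"dx":200,"dy":-127,"dz":50,"wx":0,"wy":0,"wz":0.15,"fingers":50},
  {"dx":240,"dy":-153,"dz":60,"wx":0,"wy":0,"wz":0.18,"fingers":50},
  {"dx":280,"dy":-178,"dz":70,"wx":0,"wy":0,"wz":0.21,"fingers":50},
  {"dx":320,"dy":-204,"dz":80,"wx":0,"wy":0,"wz":0.24,"fingers":50},
  {"dx":360,"dy":-229,"dz":90,"wx":0,"wy":0,"wz":0.27,"fingers":50},
  {"dx":400,"dy":-255,"dz":100,"wx":0,"wy":0,"wz":0.3,"fingers":50},
  {"dx":439,"dy":-280,"dz":110,"wx":0,"wy":0,"wz":0.3,"fingers":50},
  {"dx":439,"dy":-280,"dz":110,"wx":0,"wy":0,"wz":0.3,"fingers":50},
], force=50)

```text
clock: 1.65
ee_pos: [525.3, -268.7, 119.9]
orientation: [-3.14, 0.002, -0.041]
wrist_force: [-0.3, 0.2, 0.6]
width: 49.9
finger_force: 0.0
```

```bash
python3 - <<'E'
from h import *
go(524.6,-271,27,-0.045)
s=snap('wrist'); save(s,'w1.png')
n,l,st,c=cv2.connectedComponentsWithStats(red(s))
for i in range(1,n):
    if st[i,4]<200: continue
    ys,xs=np.nonzero(l==i)
    P=onz(s,np.c_[xs,ys],58)[:,:2].astype(np.float32); v=np.linalg.svd(P-P.mean(0),full_matrices=False)[2][0]; v=v*np.sign(v[0])
    print(st[i,:4],np.round(P.mean(0),1),np.round(np.ptp(P,axis=0)),'ang %.3f'%np.arctan2(v[1],v[0]),'line y at x=525: %.1f'%(P.mean(0)[1]+v[1]/v[0]*(525-P.mean(0)[0])),'tip end x %.1f'%P[:,0].max())
E
```

```text
from [ 525.3 -268.7  119.9] [-3.14e+00  2.00e-03 -4.10e-02] dx -0.6 dy 2.3 dz 92.9 wz 0.004 dist 93
[152 173  39 101] [ 520.9 -205.2] [82. 26.] ang -0.110 line y at x=525: -205.7 tip end x 554.5
[  0 182  61 118] [502.7 -85.2] [104.  34.] ang -0.054 line y at x=525: -86.4 tip end x 552.7
[ 73 185  52 111] [ 504.6 -145.2] [96. 32.] ang -0.080 line y at x=525: -146.9 tip end x 547.9
[247 188  29 117] [ 493.  -271.5] [102.  25.] ang -0.048 line y at x=525: -273.1 tip end x 541.4
```

View pics/w1.png

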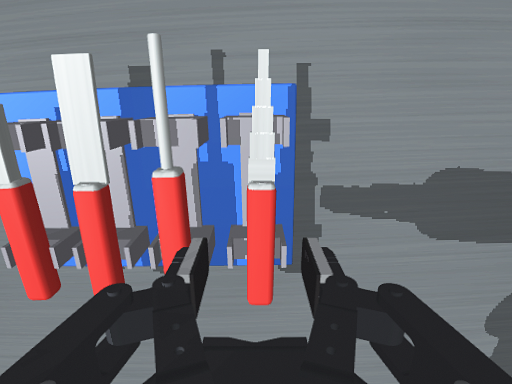

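The wrist view shows the taper handle at column about 261, centred between the fingers. It agrees with the top-view position to about 2 mm.

apply_moves([
  {"dx":-1,"dy":3,"dz":20,"wx":0,"wy":0,"wz":0,"fingers":50},
  {"dx":-1,"dy":3,"dz":45,"wx":0,"wy":0,"wz":0,"fingers":50},
  {"dx":-1,"dy":3,"dz":70,"wx":0,"wy":0,"wz":0,"fingers":50},
  {"dx":-1,"dy":3,"dz":93,"wx":0,"wy":0,"wz":0,"fingers":50},
  {"dx":-1,"dy":3,"dz":93,"wx":0,"wy":0,"wz":0,"fingers":50},
  {"dx":-1,"dy":3,"dz":93,"wx":0,"wy":0,"wz":0,"fingers":15},
  {"dx":-1,"dy":3,"dz":93,"wx":0,"wy":0,"wz":0,"fingers":15},
  {"dx":-1,"dy":3,"dz":93,"wx":0,"wy":0,"wz":0,"fingers":15},
  {"dx":-1,"dy":3,"dz":93,"wx":0,"wy":0,"wz":0,"fingers":15},
  {"dx":-1,"dy":3,"dz":93,"wx":0,"wy":0,"wz":0,"fingers":15},
], force=50)

```text
clock: 2.95
ee_pos: [524.0, -275.2, 29.4]
orientation: [3.14, -0.002, -0.045]
wrist_force: [-1.9, -1.7, 6.4]
width: 21.4
finger_force: 49.6
```

apply_moves([
  {"dx":0,"dy":0,"dz":-10,"wx":0,"wy":0,"wz":0,"fingers":15},
  {"dx":0,"dy":0,"dz":-30,"wx":0,"wy":0,"wz":0,"fingers":15},
  {"dx":0,"dy":0,"dz":-60,"wx":0,"wy":0,"wz":0,"fingers":15},
  {"dx":0,"dy":0,"dz":-90,"wx":0,"wy":0,"wz":0,"fingers":15},
  {"dx":0,"dy":0,"dz":-90,"wx":0,"wy":0,"wz":0,"fingers":15},
  {"dx":0,"dy":0,"dz":-90,"wx":0,"wy":0,"wz":0,"fingers":15},
])

```text
clock: 3.7
ee_pos: [522.9, -274.2, 118.0]
orientation: [-3.141, 0.0, -0.045]
wrist_force: [-0.6, 0.5, -1.0]
width: 21.5
finger_force: 48.9
```

```bash
python3 - <<'E'
from h import *
go(563.1,290.4,115,0.12)
s=snap('wrist'); save(s,'w2.png')
n,l,st,c=cv2.connectedComponentsWithStats(red(s)); print(st[st[:,4]>200][:, :4].tolist())
E
```

```text
from [ 522.9 -274.2  118. ] [-3.141  0.    -0.045] dx 14.7 dy -565.8 dz 3.0 wz -0.165 dist 566
[[0, 0, 512, 384], [143, 171, 45, 116], [0, 182, 53, 118], [64, 185, 54, 119], [230, 240, 49, 103]]
```

View pics/w2.png

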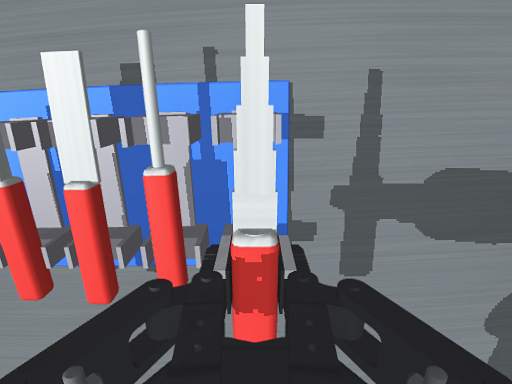

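The wrist view shows the taper file held straight, with its handle end at (256,240). I carry it over to the leftmost new rest.

apply_moves([
  {"dx":1,"dy":-30,"dz":0,"wx":0,"wy":0,"wz":-0.01,"fingers":15},
  {"dx":2,"dy":-80,"dz":0,"wx":0,"wy":0,"wz":-0.02,"fingers":15},
  {"dx":3,"dy":-135,"dz":0,"wx":0,"wy":0,"wz":-0.04,"fingers":15},
  {"dx":5,"dy":-190,"dz":0,"wx":0,"wy":0,"wz":-0.06,"fingers":15},
  {"dx":6,"dy":-245,"dz":0,"wx":0,"wy":0,"wz":-0.08,"fingers":15},
  {"dx":8,"dy":-300,"dz":0,"wx":0,"wy":0,"wz":-0.1,"fingers":15},
  {"dx":9,"dy":-355,"dz":0,"wx":0,"wy":0,"wz":-0.12,"fingers":15},
  {"dx":11,"dy":-410,"dz":0,"wx":0,"wy":0,"wz":-0.13,"fingers":15},
  {"dx":12,"dy":-465,"dz":0,"wx":0,"wy":0,"wz":-0.14,"fingers":15},
  {"dx":13,"dy":-510,"dz":0,"wx":0,"wy":0,"wz":-0.15,"fingers":15},
  {"dx":14,"dy":-545,"dz":0,"wx":0,"wy":0,"wz":-0.165,"fingers":15},
  {"dx":15,"dy":-566,"dz":0,"wx":0,"wy":0,"wz":-0.165,"fingers":15},
])

```text
clock: 5.25
ee_pos: [562.6, 291.4, 116.3]
orientation: [3.141, 0.003, 0.121]
wrist_force: [-0.0, 0.3, -0.9]
width: 21.4
finger_force: 49.1
```

```bash
python3 - <<'E'
from h import *
o=env.get_obs()
s=snap('wrist'); save(s,'w3.png')
m=red(s); ys,xs=np.nonzero(m); print(xs.min(),xs.max(),ys.min(),ys.max())
p=o['ee_pos']; a=o['orientation'][2]; X=np.array([np.cos(a),np.sin(a)]);
e=onz(s,[(256,ys.min())],p[2]+30)[0]; print('red end ahead of tcp',(e[:2]-p[:2])@X)
q,P=rect(s,rack(s,'new'),8,(0,0,512,384)); print(q, cv2.boxPoints(q).tolist())
go(563.1,290.4,30,0.12)
E
```

```text
230 278 235 342
red end ahead of tcp 22.69533876637707
((532.5446166992188, 271.61883544921875), (235.64596557617188, 422.5106201171875), 8.439682006835938) [[384.99200439453125, 463.29376220703125], [447.00311279296875, 45.35856628417969], [680.0972290039062, 79.94390869140625], [618.0861206054688, 497.87908935546875]]
from [563.1 293.4 116.8] [-3.141e+00  2.000e-03  1.210e-01] dx -0.4 dy 2.9 dz 86.8 wz 0.001 dist 87
```

View pics/w3.png

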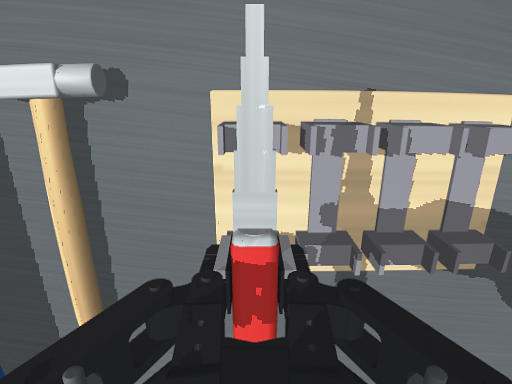

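The wrist view shows the file over the leftmost rest. The blade saddle spans columns 220–288 at row about 125, and the plate's upper left corner is at (211,92). I check these two points against the top-view estimate.

```bash
python3 - <<'E'
from h import *
s=snap('wrist'); a=np.radians(6.88); X=np.array([np.cos(a),np.sin(a)]);Y=np.array([-X[1],X[0]]); C=np.array([574.6,195.1])
for n,uv,z in [('saddle wall outer left top',(220,125),56),('outer right top',(288,125),56),('plate corner',(211,92),8)]:
    p=onz(s,[uv],z)[0][:2]-C; print(n,np.round([p@X,p@Y],1))
go(562,290.4,30,0.12)
E
```

```text
saddle wall outer left top [ 61.4 123. ]
outer right top [61.4 76.7]
plate corner [ 84.1 135.1]
from [563.2 291.6 117. ] [3.141e+00 2.000e-03 1.220e-01] dx -1.3 dy 1.1 dz 87.0 wz 0.002 dist 87
```

The saddle and plate corner agree within 4 mm, so I split the difference, lower and release.

apply_moves([
  {"dx":-1,"dy":0,"dz":20,"wx":0,"wy":0,"wz":0,"fingers":15},
  {"dx":-1,"dy":0,"dz":45,"wx":0,"wy":0,"wz":0,"fingers":15},
  {"dx":-1,"dy":0,"dz":65,"wx":0,"wy":0,"wz":0,"fingers":15},
  {"dx":-1,"dy":0,"dz":78,"wx":0,"wy":0,"wz":0,"fingers":15},
  {"dx":-1,"dy":0,"dz":86,"wx":0,"wy":0,"wz":0,"fingers":15},
  {"dx":-1,"dy":0,"dz":87,"wx":0,"wy":0,"wz":0,"fingers":15},
  {"dx":-1,"dy":0,"dz":87,"wx":0,"wy":0,"wz":0,"fingers":15},
])

```text
clock: 6.22
ee_pos: [563.5, 290.4, 32.0]
orientation: [-3.141, -0.001, 0.12]
wrist_force: [-0.5, -0.6, -1.1]
width: 21.3
finger_force: 49.1
```

apply_moves([
  {"dx":0,"dy":0,"dz":2,"wx":0,"wy":0,"wz":0,"fingers":15},
  {"dx":0,"dy":0,"dz":3,"wx":0,"wy":0,"wz":0,"fingers":15},
  {"dx":0,"dy":0,"dz":3,"wx":0,"wy":0,"wz":0,"fingers":15},
])

```text
clock: 6.6
ee_pos: [563.4, 290.4, 29.4]
orientation: [-3.141, -0.001, 0.12]
wrist_force: [-2.1, -1.2, 5.3]
width: 21.1
finger_force: 49.8
```

Contact is confirmed by 5 N upward at z = 29.4. Release and lift.

apply_moves([
  {"dx":0,"dy":0,"dz":2,"wx":0,"wy":0,"wz":0,"fingers":50},
  {"dx":0,"dy":0,"dz":2,"wx":0,"wy":0,"wz":0,"fingers":50},
  {"dx":0,"dy":0,"dz":2,"wx":0,"wy":0,"wz":0,"fingers":50},
  {"dx":0,"dy":0,"dz":2,"wx":0,"wy":0,"wz":0,"fingers":50},
  {"dx":0,"dy":0,"dz":-15,"wx":0,"wy":0,"wz":0,"fingers":50},
  {"dx":0,"dy":0,"dz":-45,"wx":0,"wy":0,"wz":0,"fingers":50},
  {"dx":0,"dy":0,"dz":-85,"wx":0,"wy":0,"wz":0,"fingers":50},
  {"dx":0,"dy":0,"dz":-85,"wx":0,"wy":0,"wz":0,"fingers":50},
])

```text
clock: 7.6
ee_pos: [566.5, 291.8, 119.5]
orientation: [-3.138, -0.01, 0.12]
wrist_force: [0.1, 0.5, 0.7]
width: 50.0
finger_force: 0.0
```

```bash
python3 - <<'E'
from h import *
print(env.get_obs()['width'],env.get_obs()['clock'])
go(537.4,-203,115,-0.023)
s=snap('wrist'); save(s,'w4.png')
E
```

```text
50.017221206636904 7.6
from [566.5 291.8 119.5] [-3.138 -0.01   0.12 ] dx -88.0 dy 487.8 dz 4.5 wz 0.143 dist 496
```

View pics/w4.png

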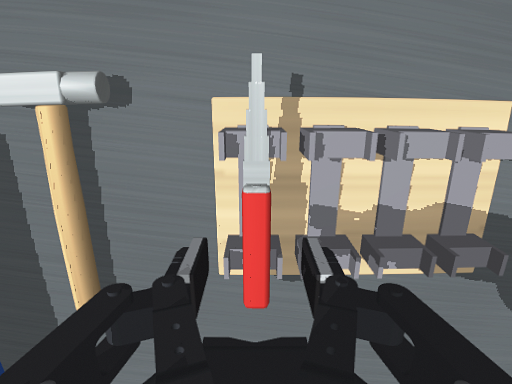

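The taper file lies in both saddles, centred (file column 256, saddle 220–285). Next is the round file.

apply_moves([
  {"dx":-8,"dy":40,"dz":0,"wx":0,"wy":0,"wz":0.01,"fingers":50},
  {"dx":-17,"dy":90,"dz":0,"wx":0,"wy":0,"wz":0.03,"fingers":50},
  {"dx":-26,"dy":140,"dz":0,"wx":0,"wy":0,"wz":0.05,"fingers":50},
  {"dx":-35,"dy":195,"dz":0,"wx":0,"wy":0,"wz":0.06,"fingers":50},
  {"dx":-45,"dy":250,"dz":0,"wx":0,"wy":0,"wz":0.08,"fingers":50},
  {"dx":-55,"dy":305,"dz":0,"wx":0,"wy":0,"wz":0.1,"fingers":50},
  {"dx":-65,"dy":360,"dz":0,"wx":0,"wy":0,"wz":0.11,"fingers":50},
  {"dx":-74,"dy":410,"dz":0,"wx":0,"wy":0,"wz":0.13,"fingers":50},
  {"dx":-82,"dy":455,"dz":0,"wx":0,"wy":0,"wz":0.143,"fingers":50},
  {"dx":-88,"dy":489,"dz":0,"wx":0,"wy":0,"wz":0.143,"fingers":50},
  {"dx":-88,"dy":489,"dz":0,"wx":0,"wy":0,"wz":0.143,"fingers":50},
  {"dx":-88,"dy":489,"dz":0,"wx":0,"wy":0,"wz":0.143,"fingers":50},
])

```text
clock: 9.15
ee_pos: [533.2, -205.3, 112.5]
orientation: [-3.14, 0.002, -0.024]
wrist_force: [0.2, -0.1, 0.1]
width: 50.0
finger_force: 0.0
```

```bash
cat >> h.py <<'E'
def look():
    s=snap('wrist'); o=env.get_obs(); p=o['ee_pos']
    n,l,st,c=cv2.connectedComponentsWithStats(red(s))
    i=min((i for i in range(1,n) if st[i,4]>600),key=lambda i:abs(c[i][0]-256))
    ys,xs=np.nonzero(l==i)
    P=onz(s,np.c_[xs,ys],58)[:,:2].astype(np.float32); m=P.mean(0); v=np.linalg.svd(P-m,full_matrices=False)[2][0]; v=v*np.sign(v[0])
    e=((P-m)@v).max(); g=m+v*(e-17)
    print('cols',st[i,:4],'ang %.3f'%np.arctan2(v[1],v[0]),'origin',np.round(g,1))
    return g
E
python3 - <<'E'
from h import *
look(); go(537.4,-203,29,-0.023)
E
```

```text
cols [238 185  30 122] ang -0.021 origin [ 536.4 -203.7]
from [ 533.4 -204.9  112.6] [-3.141e+00  1.000e-03 -2.300e-02] dx 4.0 dy -2.0 dz 83.6 wz 0.000 dist 84
```

apply_moves([
  {"dx":3.5,"dy":-1,"dz":20,"wx":0,"wy":0,"wz":0,"fingers":50},
  {"dx":3.5,"dy":-1,"dz":45,"wx":0,"wy":0,"wz":0,"fingers":50},
  {"dx":3.5,"dy":-1,"dz":68,"wx":0,"wy":0,"wz":0,"fingers":50},
  {"dx":3.5,"dy":-1,"dz":83,"wx":0,"wy":0,"wz":0,"fingers":50},
  {"dx":3.5,"dy":-1,"dz":83,"wx":0,"wy":0,"wz":0,"fingers":50},
  {"dx":3.5,"dy":-1,"dz":83,"wx":0,"wy":0,"wz":0,"fingers":15},
  {"dx":3.5,"dy":-1,"dz":83,"wx":0,"wy":0,"wz":0,"fingers":15},
  {"dx":3.5,"dy":-1,"dz":83,"wx":0,"wy":0,"wz":0,"fingers":15},
  {"dx":3.5,"dy":-1,"dz":83,"wx":0,"wy":0,"wz":0,"fingers":15},
  {"dx":3.5,"dy":-1,"dz":83,"wx":0,"wy":0,"wz":0,"fingers":15},
])

```text
clock: 10.45
ee_pos: [538.4, -205.4, 31.4]
orientation: [3.141, -0.002, -0.023]
wrist_force: [0.5, 1.1, 5.5]
width: 21.3
finger_force: 50.2
```

apply_moves([
  {"dx":0,"dy":0,"dz":-10,"wx":0,"wy":0,"wz":0,"fingers":15},
  {"dx":0,"dy":0,"dz":-30,"wx":0,"wy":0,"wz":0,"fingers":15},
  {"dx":0,"dy":0,"dz":-60,"wx":0,"wy":0,"wz":0,"fingers":15},
  {"dx":0,"dy":0,"dz":-88,"wx":0,"wy":0,"wz":0,"fingers":15},
  {"dx":0,"dy":0,"dz":-88,"wx":0,"wy":0,"wz":0,"fingers":15},
  {"dx":0,"dy":0,"dz":-88,"wx":0,"wy":0,"wz":0,"fingers":15},
])

```text
clock: 11.2
ee_pos: [536.8, -204.8, 117.8]
orientation: [-3.141, 0.001, -0.023]
wrist_force: [-0.6, -0.4, -2.3]
width: 21.1
finger_force: 49.4
```

```bash
python3 - <<'E'
from h import *
go(570.6,228.4,115,0.12)
s=snap('wrist'); m=red(s)[:,200:312]; ys,xs=np.nonzero(m); print(xs.min()+200,xs.max()+200,ys.min(),ys.max())
E
```

```text
from [ 536.8 -204.8  117.8] [-3.141e+00  1.000e-03 -2.300e-02] dx 23.7 dy -433.8 dz 2.8 wz -0.143 dist 435
231 278 239 342
```

apply_moves([
  {"dx":2,"dy":-30,"dz":0,"wx":0,"wy":0,"wz":-0.01,"fingers":15},
  {"dx":4,"dy":-75,"dz":0,"wx":0,"wy":0,"wz":-0.03,"fingers":15},
  {"dx":7,"dy":-125,"dz":0,"wx":0,"wy":0,"wz":-0.05,"fingers":15},
  {"dx":10,"dy":-180,"dz":0,"wx":0,"wy":0,"wz":-0.07,"fingers":15},
  {"dx":13,"dy":-235,"dz":0,"wx":0,"wy":0,"wz":-0.09,"fingers":15},
  {"dx":16,"dy":-290,"dz":0,"wx":0,"wy":0,"wz":-0.11,"fingers":15},
  {"dx":19,"dy":-340,"dz":0,"wx":0,"wy":0,"wz":-0.13,"fingers":15},
  {"dx":21,"dy":-385,"dz":0,"wx":0,"wy":0,"wz":-0.143,"fingers":15},
  {"dx":23,"dy":-415,"dz":0,"wx":0,"wy":0,"wz":-0.143,"fingers":15},
  {"dx":23.5,"dy":-434,"dz":0,"wx":0,"wy":0,"wz":-0.143,"fingers":15},
  {"dx":23.5,"dy":-434,"dz":0,"wx":0,"wy":0,"wz":-0.143,"fingers":15},
  {"dx":23.5,"dy":-434,"dz":0,"wx":0,"wy":0,"wz":-0.143,"fingers":15},
])

```text
clock: 12.75
ee_pos: [570.6, 227.2, 117.6]
orientation: [3.141, 0.001, 0.119]
wrist_force: [0.5, -0.0, -1.9]
width: 20.9
finger_force: 49.4
```

```bash
python3 - <<'E'
from h import *
go(570.6,228.4,29.5,0.12)
E
```

```text
from [570.6 227.2 117.6] [3.141e+00 1.000e-03 1.190e-01] dx 0.2 dy -1.2 dz 88.1 wz -0.001 dist 88
```

apply_moves([
  {"dx":0,"dy":-1,"dz":20,"wx":0,"wy":0,"wz":0,"fingers":15},
  {"dx":0,"dy":-1,"dz":45,"wx":0,"wy":0,"wz":0,"fingers":15},
  {"dx":0,"dy":-1,"dz":65,"wx":0,"wy":0,"wz":0,"fingers":15},
  {"dx":0,"dy":-1,"dz":78,"wx":0,"wy":0,"wz":0,"fingers":15},
  {"dx":0,"dy":-1,"dz":85,"wx":0,"wy":0,"wz":0,"fingers":15},
  {"dx":0,"dy":-1,"dz":87,"wx":0,"wy":0,"wz":0,"fingers":15},
  {"dx":0,"dy":-1,"dz":88.5,"wx":0,"wy":0,"wz":0,"fingers":15},
  {"dx":0,"dy":-1,"dz":88.5,"wx":0,"wy":0,"wz":0,"fingers":15},
])

```text
clock: 13.75
ee_pos: [571.3, 229.4, 31.4]
orientation: [3.142, -0.001, 0.12]
wrist_force: [-3.7, -1.2, 5.1]
width: 20.9
finger_force: 50.4
```

apply_moves([
  {"dx":0,"dy":0,"dz":0,"wx":0,"wy":0,"wz":0,"fingers":50},
  {"dx":0,"dy":0,"dz":0,"wx":0,"wy":0,"wz":0,"fingers":50},
  {"dx":0,"dy":0,"dz":0,"wx":0,"wy":0,"wz":0,"fingers":50},
  {"dx":0,"dy":0,"dz":0,"wx":0,"wy":0,"wz":0,"fingers":50},
  {"dx":0,"dy":0,"dz":-15,"wx":0,"wy":0,"wz":0,"fingers":50},
  {"dx":0,"dy":0,"dz":-45,"wx":0,"wy":0,"wz":0,"fingers":50},
  {"dx":0,"dy":0,"dz":-85,"wx":0,"wy":0,"wz":0,"fingers":50},
  {"dx":0,"dy":0,"dz":-85,"wx":0,"wy":0,"wz":0,"fingers":50},
  {"dx":0,"dy":0,"dz":-85,"wx":0,"wy":0,"wz":0,"fingers":50},
])

```text
clock: 14.88
ee_pos: [570.9, 229.3, 115.3]
orientation: [-3.141, -0.001, 0.12]
wrist_force: [-0.5, -0.6, -0.8]
width: 49.8
finger_force: 0.0
```

```bash
python3 - <<'E'
from h import *
look()
go(530,-141.5,115,-0.036)
s=snap('wrist'); save(s,'w5.png')
E
```

```text
cols [240 191  30 118] ang 0.119 origin [569.  229.5]
from [570.1 229.1 114.2] [3.141e+00 1.000e-03 1.200e-01] dx -84.1 dy 363.1 dz -0.8 wz 0.156 dist 373
```

View pics/w5.png

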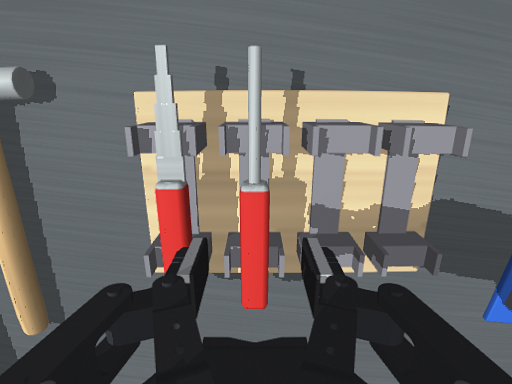

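The round file lies centred in the second rest (column 255, saddle 222–288), with the taper to its left. Next is the flat file.

apply_moves([
  {"dx":-8,"dy":35,"dz":0,"wx":0,"wy":0,"wz":0.02,"fingers":50},
  {"dx":-19,"dy":80,"dz":0,"wx":0,"wy":0,"wz":0.04,"fingers":50},
  {"dx":-30,"dy":130,"dz":0,"wx":0,"wy":0,"wz":0.06,"fingers":50},
  {"dx":-42,"dy":180,"dz":0,"wx":0,"wy":0,"wz":0.08,"fingers":50},
  {"dx":-53,"dy":230,"dz":0,"wx":0,"wy":0,"wz":0.1,"fingers":50},
  {"dx":-65,"dy":280,"dz":0,"wx":0,"wy":0,"wz":0.12,"fingers":50},
  {"dx":-75,"dy":325,"dz":0,"wx":0,"wy":0,"wz":0.14,"fingers":50},
  {"dx":-84,"dy":363,"dz":0,"wx":0,"wy":0,"wz":0.156,"fingers":50},
  {"dx":-84,"dy":363,"dz":0,"wx":0,"wy":0,"wz":0.156,"fingers":50},
  {"dx":-84,"dy":363,"dz":0,"wx":0,"wy":0,"wz":0.156,"fingers":50},
])

```text
clock: 16.23
ee_pos: [530.0, -140.6, 113.6]
orientation: [-3.14, 0.002, -0.037]
wrist_force: [0.4, 0.7, 0.3]
width: 49.9
finger_force: 0.0
```

```bash
python3 - <<'E'
from h import *
look(); go(530,-141.5,30.5,-0.036)
E
```

```text
cols [241 192  30 118] ang -0.041 origin [ 527.8 -141.2]
from [ 530.3 -140.2  113.9] [-3.141e+00  2.000e-03 -3.600e-02] dx -0.2 dy 1.3 dz 83.4 wz 0.000 dist 83
```

apply_moves([
  {"dx":-1,"dy":1,"dz":20,"wx":0,"wy":0,"wz":0,"fingers":50},
  {"dx":-1,"dy":1,"dz":45,"wx":0,"wy":0,"wz":0,"fingers":50},
  {"dx":-1,"dy":1,"dz":68,"wx":0,"wy":0,"wz":0,"fingers":50},
  {"dx":-1,"dy":1,"dz":84,"wx":0,"wy":0,"wz":0,"fingers":50},
  {"dx":-1,"dy":1,"dz":84,"wx":0,"wy":0,"wz":0,"fingers":50},
  {"dx":-1,"dy":1,"dz":84,"wx":0,"wy":0,"wz":0,"fingers":15},
  {"dx":-1,"dy":1,"dz":84,"wx":0,"wy":0,"wz":0,"fingers":15},
  {"dx":-1,"dy":1,"dz":84,"wx":0,"wy":0,"wz":0,"fingers":15},
  {"dx":-1,"dy":1,"dz":84,"wx":0,"wy":0,"wz":0,"fingers":15},
  {"dx":-1,"dy":1,"dz":84,"wx":0,"wy":0,"wz":0,"fingers":15},
])

```text
clock: 17.52
ee_pos: [530.9, -142.4, 32.0]
orientation: [3.141, -0.002, -0.036]
wrist_force: [0.7, 1.3, 5.2]
width: 21.0
finger_force: 49.8
```

apply_moves([
  {"dx":0,"dy":0,"dz":-10,"wx":0,"wy":0,"wz":0,"fingers":15},
  {"dx":0,"dy":0,"dz":-30,"wx":0,"wy":0,"wz":0,"fingers":15},
  {"dx":0,"dy":0,"dz":-60,"wx":0,"wy":0,"wz":0,"fingers":15},
  {"dx":0,"dy":0,"dz":-88,"wx":0,"wy":0,"wz":0,"fingers":15},
  {"dx":0,"dy":0,"dz":-88,"wx":0,"wy":0,"wz":0,"fingers":15},
  {"dx":0,"dy":0,"dz":-88,"wx":0,"wy":0,"wz":0,"fingers":15},
])

```text
clock: 18.27
ee_pos: [528.9, -141.9, 117.7]
orientation: [-3.141, 0.002, -0.036]
wrist_force: [-0.1, -0.9, -2.0]
width: 21.2
finger_force: 49.1
```

```bash
python3 - <<'E'
from h import *
go(578.9,165,115,0.12)
s=snap('wrist'); m=red(s)[:,200:312]; ys,xs=np.nonzero(m); print(xs.min()+200,xs.max()+200,ys.min(),ys.max())
E
```

```text
from [ 528.9 -141.9  117.7] [-3.141e+00  2.000e-03 -3.600e-02] dx 38.9 dy -308.5 dz 2.7 wz -0.156 dist 311
231 278 240 342
```

apply_moves([
  {"dx":4,"dy":-30,"dz":0,"wx":0,"wy":0,"wz":-0.02,"fingers":15},
  {"dx":9,"dy":-72,"dz":0,"wx":0,"wy":0,"wz":-0.04,"fingers":15},
  {"dx":15,"dy":-120,"dz":0,"wx":0,"wy":0,"wz":-0.06,"fingers":15},
  {"dx":21,"dy":-168,"dz":0,"wx":0,"wy":0,"wz":-0.09,"fingers":15},
  {"dx":27,"dy":-216,"dz":0,"wx":0,"wy":0,"wz":-0.12,"fingers":15},
  {"dx":33,"dy":-260,"dz":0,"wx":0,"wy":0,"wz":-0.14,"fingers":15},
  {"dx":37,"dy":-292,"dz":0,"wx":0,"wy":0,"wz":-0.156,"fingers":15},
  {"dx":39,"dy":-309,"dz":0,"wx":0,"wy":0,"wz":-0.156,"fingers":15},
  {"dx":39,"dy":-309,"dz":0,"wx":0,"wy":0,"wz":-0.156,"fingers":15},
  {"dx":39,"dy":-309,"dz":0,"wx":0,"wy":0,"wz":-0.156,"fingers":15},
])

```text
clock: 19.58
ee_pos: [579.4, 164.1, 118.1]
orientation: [3.141, 0.001, 0.119]
wrist_force: [-0.2, 0.4, -0.4]
width: 20.9
finger_force: 49.1
```

```bash
python3 - <<'E'
from h import *
go(578.9,165,31,0.12)
E
```

```text
from [579.4 164.1 118.1] [3.141e+00 1.000e-03 1.190e-01] dx -0.4 dy -0.9 dz 87.1 wz -0.001 dist 87
```

apply_moves([
  {"dx":0,"dy":-1,"dz":20,"wx":0,"wy":0,"wz":0,"fingers":15},
  {"dx":0,"dy":-1,"dz":45,"wx":0,"wy":0,"wz":0,"fingers":15},
  {"dx":0,"dy":-1,"dz":65,"wx":0,"wy":0,"wz":0,"fingers":15},
  {"dx":0,"dy":-1,"dz":78,"wx":0,"wy":0,"wz":0,"fingers":15},
  {"dx":0,"dy":-1,"dz":85,"wx":0,"wy":0,"wz":0,"fingers":15},
  {"dx":0,"dy":-1,"dz":87,"wx":0,"wy":0,"wz":0,"fingers":15},
  {"dx":0,"dy":-1,"dz":88.5,"wx":0,"wy":0,"wz":0,"fingers":15},
  {"dx":0,"dy":-1,"dz":88.5,"wx":0,"wy":0,"wz":0,"fingers":15},
])

```text
clock: 20.58
ee_pos: [580.2, 166.3, 32.0]
orientation: [3.141, -0.001, 0.12]
wrist_force: [-3.8, -1.8, 5.6]
width: 21.4
finger_force: 50.0
```

apply_moves([
  {"dx":0,"dy":0,"dz":0,"wx":0,"wy":0,"wz":0,"fingers":50},
  {"dx":0,"dy":0,"dz":0,"wx":0,"wy":0,"wz":0,"fingers":50},
  {"dx":0,"dy":0,"dz":0,"wx":0,"wy":0,"wz":0,"fingers":50},
  {"dx":0,"dy":0,"dz":0,"wx":0,"wy":0,"wz":0,"fingers":50},
  {"dx":0,"dy":0,"dz":-15,"wx":0,"wy":0,"wz":0,"fingers":50},
  {"dx":0,"dy":0,"dz":-45,"wx":0,"wy":0,"wz":0,"fingers":50},
  {"dx":0,"dy":0,"dz":-85,"wx":0,"wy":0,"wz":0,"fingers":50},
  {"dx":0,"dy":0,"dz":-85,"wx":0,"wy":0,"wz":0,"fingers":50},
  {"dx":0,"dy":0,"dz":-85,"wx":0,"wy":0,"wz":0,"fingers":50},
])

```text
clock: 21.7
ee_pos: [579.9, 166.3, 115.8]
orientation: [-3.142, -0.001, 0.12]
wrist_force: [-0.4, -0.3, 0.2]
width: 50.1
finger_force: 0.0
```

```bash
python3 - <<'E'
from h import *
look()
go(534.8,-77.5,115,-0.01)
E
```

```text
cols [240 191  30 118] ang 0.118 origin [577.8 166.4]
from [579.1 166.1 114.8] [3.141e+00 1.000e-03 1.200e-01] dx -73.1 dy 236.6 dz -0.2 wz 0.130 dist 248
```

apply_moves([
  {"dx":-11,"dy":35,"dz":0,"wx":0,"wy":0,"wz":0.02,"fingers":50},
  {"dx":-25,"dy":80,"dz":0,"wx":0,"wy":0,"wz":0.05,"fingers":50},
  {"dx":-39,"dy":125,"dz":0,"wx":0,"wy":0,"wz":0.08,"fingers":50},
  {"dx":-53,"dy":170,"dz":0,"wx":0,"wy":0,"wz":0.1,"fingers":50},
  {"dx":-65,"dy":210,"dz":0,"wx":0,"wy":0,"wz":0.12,"fingers":50},
  {"dx":-73,"dy":236.5,"dz":0,"wx":0,"wy":0,"wz":0.13,"fingers":50},
  {"dx":-73,"dy":236.5,"dz":0,"wx":0,"wy":0,"wz":0.13,"fingers":50},
  {"dx":-73,"dy":236.5,"dz":0,"wx":0,"wy":0,"wz":0.13,"fingers":50},
])

```text
clock: 22.75
ee_pos: [534.9, -76.7, 114.3]
orientation: [-3.141, 0.002, -0.011]
wrist_force: [0.5, 0.2, 0.2]
width: 49.9
finger_force: 0.0
```

```bash
python3 - <<'E'
from h import *
look(); go(534.8,-77.5,30.5,-0.01)
E
```

```text
cols [241 192  30 118] ang -0.000 origin [532.6 -77. ]
from [535.2 -76.4 114.5] [-3.141e+00  1.000e-03 -1.000e-02] dx -0.4 dy 1.1 dz 84.0 wz 0.000 dist 84
```

apply_moves([
  {"dx":-1,"dy":0.5,"dz":20,"wx":0,"wy":0,"wz":0,"fingers":50},
  {"dx":-1,"dy":0.5,"dz":45,"wx":0,"wy":0,"wz":0,"fingers":50},
  {"dx":-1,"dy":0.5,"dz":68,"wx":0,"wy":0,"wz":0,"fingers":50},
  {"dx":-1,"dy":0.5,"dz":84,"wx":0,"wy":0,"wz":0,"fingers":50},
  {"dx":-1,"dy":0.5,"dz":84,"wx":0,"wy":0,"wz":0,"fingers":50},
  {"dx":-1,"dy":0.5,"dz":84,"wx":0,"wy":0,"wz":0,"fingers":15},
  {"dx":-1,"dy":0.5,"dz":84,"wx":0,"wy":0,"wz":0,"fingers":15},
  {"dx":-1,"dy":0.5,"dz":84,"wx":0,"wy":0,"wz":0,"fingers":15},
  {"dx":-1,"dy":0.5,"dz":84,"wx":0,"wy":0,"wz":0,"fingers":15},
  {"dx":-1,"dy":0.5,"dz":84,"wx":0,"wy":0,"wz":0,"fingers":15},
])

```text
clock: 24.05
ee_pos: [535.8, -77.9, 32.5]
orientation: [3.141, -0.002, -0.01]
wrist_force: [0.3, 1.1, 6.0]
width: 21.1
finger_force: 50.0
```

apply_moves([
  {"dx":0,"dy":0,"dz":-10,"wx":0,"wy":0,"wz":0,"fingers":15},
  {"dx":0,"dy":0,"dz":-30,"wx":0,"wy":0,"wz":0,"fingers":15},
  {"dx":0,"dy":0,"dz":-60,"wx":0,"wy":0,"wz":0,"fingers":15},
  {"dx":0,"dy":0,"dz":-88,"wx":0,"wy":0,"wz":0,"fingers":15},
  {"dx":0,"dy":0,"dz":-88,"wx":0,"wy":0,"wz":0,"fingers":15},
  {"dx":0,"dy":0,"dz":-88,"wx":0,"wy":0,"wz":0,"fingers":15},
])

```text
clock: 24.8
ee_pos: [533.6, -77.6, 118.2]
orientation: [-3.141, 0.002, -0.01]
wrist_force: [-0.3, -0.3, -1.5]
width: 21.4
finger_force: 49.2
```

```bash
python3 - <<'E'
from h import *
go(586.2,101.3,115,0.12)
s=snap('wrist'); m=red(s)[:,200:312]; ys,xs=np.nonzero(m); print(xs.min()+200,xs.max()+200,ys.min(),ys.max())
E
```

```text
from [533.6 -77.6 118.2] [-3.141e+00  2.000e-03 -1.000e-02] dx 50.8 dy -179.4 dz 3.2 wz -0.130 dist 187
231 278 240 342
```

apply_moves([
  {"dx":8,"dy":-30,"dz":0,"wx":0,"wy":0,"wz":-0.02,"fingers":15},
  {"dx":19,"dy":-70,"dz":0,"wx":0,"wy":0,"wz":-0.05,"fingers":15},
  {"dx":32,"dy":-115,"dz":0,"wx":0,"wy":0,"wz":-0.08,"fingers":15},
  {"dx":44,"dy":-155,"dz":0,"wx":0,"wy":0,"wz":-0.11,"fingers":15},
  {"dx":51,"dy":-180,"dz":0,"wx":0,"wy":0,"wz":-0.13,"fingers":15},
  {"dx":51,"dy":-180,"dz":0,"wx":0,"wy":0,"wz":-0.13,"fingers":15},
  {"dx":51,"dy":-180,"dz":0,"wx":0,"wy":0,"wz":-0.13,"fingers":15},
])

```text
clock: 25.72
ee_pos: [586.2, 101.2, 117.7]
orientation: [3.141, 0.003, 0.12]
wrist_force: [-0.1, -0.3, -2.4]
width: 21.0
finger_force: 49.3
```

```bash
python3 - <<'E'
from h import *
go(586.2,101.3,31,0.12)
E
```

```text
from [586.2 101.2 117.7] [3.141e+00 3.000e-03 1.200e-01] dx 0.0 dy -0.1 dz 86.7 wz -0.000 dist 87
```

apply_moves([
  {"dx":0,"dy":0,"dz":20,"wx":0,"wy":0,"wz":0,"fingers":15},
  {"dx":0,"dy":0,"dz":45,"wx":0,"wy":0,"wz":0,"fingers":15},
  {"dx":0,"dy":0,"dz":65,"wx":0,"wy":0,"wz":0,"fingers":15},
  {"dx":0,"dy":0,"dz":78,"wx":0,"wy":0,"wz":0,"fingers":15},
  {"dx":0,"dy":0,"dz":85,"wx":0,"wy":0,"wz":0,"fingers":15},
  {"dx":0,"dy":0,"dz":87,"wx":0,"wy":0,"wz":0,"fingers":15},
  {"dx":0,"dy":0,"dz":88.5,"wx":0,"wy":0,"wz":0,"fingers":15},
  {"dx":0,"dy":0,"dz":88.5,"wx":0,"wy":0,"wz":0,"fingers":15},
])

```text
clock: 26.72
ee_pos: [587.8, 101.7, 32.5]
orientation: [3.141, -0.001, 0.12]
wrist_force: [-2.9, -1.8, 5.5]
width: 21.1
finger_force: 50.2
```

Seated. Release, lift well clear and move off so the top camera can see.

apply_moves([
  {"dx":0,"dy":0,"dz":0,"wx":0,"wy":0,"wz":0,"fingers":50},
  {"dx":0,"dy":0,"dz":0,"wx":0,"wy":0,"wz":0,"fingers":50},
  {"dx":0,"dy":0,"dz":0,"wx":0,"wy":0,"wz":0,"fingers":50},
  {"dx":0,"dy":0,"dz":0,"wx":0,"wy":0,"wz":0,"fingers":50},
  {"dx":0,"dy":0,"dz":-15,"wx":0,"wy":0,"wz":0,"fingers":50},
  {"dx":0,"dy":0,"dz":-45,"wx":0,"wy":0,"wz":0,"fingers":50},
  {"dx":0,"dy":0,"dz":-90,"wx":0,"wy":0,"wz":0,"fingers":50},
  {"dx":0,"dy":30,"dz":-130,"wx":0,"wy":0,"wz":0,"fingers":50},
  {"dx":-20,"dy":80,"dz":-150,"wx":0,"wy":0,"wz":0,"fingers":50},
  {"dx":-40,"dy":130,"dz":-160,"wx":0,"wy":0,"wz":0,"fingers":50},
  {"dx":-50,"dy":180,"dz":-160,"wx":0,"wy":0,"wz":0,"fingers":50},
  {"dx":-60,"dy":230,"dz":-160,"wx":0,"wy":0,"wz":0,"fingers":50},
])

```text
clock: 28.22
ee_pos: [555.4, -135.4, 192.6]
orientation: [3.141, -0.002, 0.12]
wrist_force: [0.4, 0.1, 0.5]
width: 49.8
finger_force: 0.0
```

apply_moves([
  {"dx":0,"dy":50,"dz":0,"wx":0,"wy":0,"wz":0,"fingers":50},
  {"dx":0,"dy":100,"dz":0,"wx":0,"wy":0,"wz":0,"fingers":50},
  {"dx":0,"dy":150,"dz":0,"wx":0,"wy":0,"wz":0,"fingers":50},
  {"dx":0,"dy":200,"dz":0,"wx":0,"wy":0,"wz":0,"fingers":50},
  {"dx":0,"dy":200,"dz":0,"wx":0,"wy":0,"wz":0,"fingers":50},
  {"dx":0,"dy":200,"dz":0,"wx":0,"wy":0,"wz":0,"fingers":50},
])

```text
clock: 28.98
ee_pos: [579.1, -332.2, 191.3]
orientation: [-3.141, -0.0, 0.119]
wrist_force: [-0.0, 0.1, -0.1]
width: 50.0
finger_force: 0.0
```

```bash
python3 - <<'E'
from h import *
s=snap('top'); save(s,'top2.png'); t=snap('side'); save(t,'side2.png')
a=np.radians(6.88); X=np.array([np.cos(a),np.sin(a)]);Y=np.array([-X[1],X[0]]); C=np.array([574.6,195.1])
n,l,st,c=cv2.connectedComponentsWithStats(red(s))
for i in range(1,n):
    if st[i,4]<100: continue
    ys,xs=np.nonzero(l==i)
    P=onz(s,np.c_[xs,ys],57)[:,:2]; m=P.mean(0); v=np.linalg.svd(P-m,full_matrices=False)[2][0]; v=v*np.sign(v[0]); d=m+35*v-C
    print(np.round(c[i]),'rack xy',np.round([d@X,d@Y],1),'ang rel %.1f'%(np.degrees(np.arctan2(v[1],v[0]))-6.88))
E
```

```text
[202. 201.] rack xy [  0.9 -94.2] ang rel 0.5
[174. 204.] rack xy [  1.7 -29.5] ang rel -0.4
[146. 208.] rack xy [-0.8 35.4] ang rel 0.3
[119. 209.] rack xy [ 1.3 96.6] ang rel 0.3
```

View pics/top2.png

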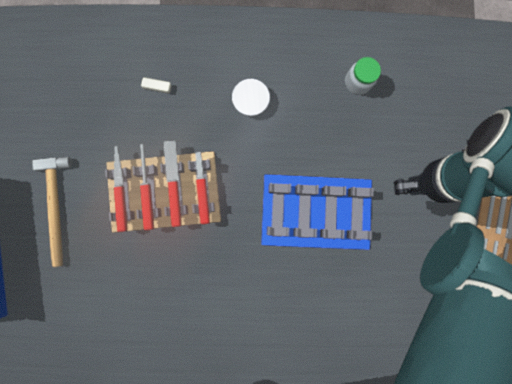

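View pics/side2.png

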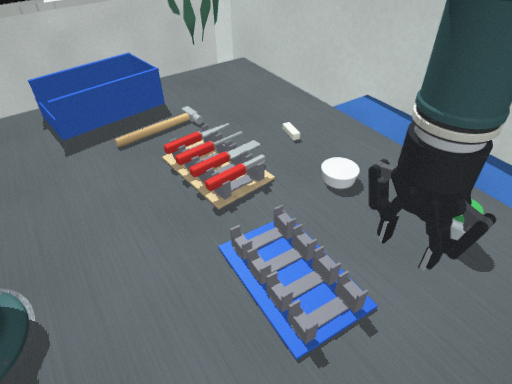

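Both views show all four files lying in the plywood rack. From left to right they are taper (119,209), round (146,208), flat (174,204) and stub (202,201), each within 4 mm of its place and 0.5° of the rack's direction, and the arm is clear.

```bash
python3 -c "
from cell import env
print(env.close_job())"
```

```text
the job is handed in; nothing more can be done
None
```

The four files now lie in the plywood rack in reverse order (taper, round, flat, stub from left to right), each seated and centred in its rest, and the job is handed in at about 29 s with no verdict returned.

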